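# Index a test-card carousel to an empty bay and load the card

### The arm

A 7-joint arm with a two-finger parallel gripper is mounted at the origin on the work surface. World frame = base frame: x ahead of the robot, y to its left, z up, the work surface at z = 0. Lengths are in m, angles in rad, forces in N, time in s.
With the tool pointing down it reaches from about 0.425 to 1.025 m from the base axis. Payload 9.4 kg.
Tool frame: the origin (TCP) lies at the very end of the fingers, on their centre line; the grasp point (between the pads) lies 19 mm behind it; z points along the fingers, y is the line along which they close (so a half turn about z gives the same grasp; the last joint's range is limited). The gripper opens to 93 mm and grips with 3 to 60 N. Pads are 15 mm wide; open, the fingers measure 128 mm over their backs; the gripper's body (75 mm by 188 mm) begins 65 mm behind the grasp point.
Start: joints at [-1.229, 0.599, -0.003, 1.599, 0.002, 0.943, -0.08], TCP at [0.295, 0.662, 0.219] pointing down, gripper open.
Joint ranges: [-2.57, 2.57], [-0.35, 1.97], [-1.29, 1.29], [0.11, 2.56], [-1.05, 4.19], [0.11, 1.86], [-2.63, 2.63]. Speed limits (rad/s): [2.22, 2.22, 3.01, 3.01, 3.14, 3.14, 3.14].

### API

Orientations are given as a unit quaternion [w, x, y, z].
In Python, from rig import manip gives the robot as it stands.
- The arm moves only by the shell command python3 -m jog 'ROWS' [FORCE]. ROWS is JSON, a list of rows, each a list of 7 numbers: the shift along the tool's x, y, z scaled (see below), then the turn, a rotation vector about the tool's x, y, z scaled (see below), then the opening, from -1 (shut) to 1 (fully open). In form: [[tx, ty, tz, ax, ay, az, fingers], ...]. A call has 1 to 12 rows; each row is the pose to reach, as a shift and turn from the pose commanded when the call began, along the tool's axes at that moment; what a row does not reach only later rows make up. The controller multiplies each number of a shift by 50 cm and each number of a turn by 90 degrees. A row lasts 1/10 s, in which the tool goes at most 50 mm and 8.59 degrees, less where a joint would pass 70% of its speed; a pose out of reach is approached as far as the arm can. A call with a number of a shift or a turn outside -1 to 1 is refused whole. A call with a gripper value outside its range is refused whole. The fingers move at their own pace and stop on an object; FORCE is the grip in N (left out, the last holds). Time passes only in rows, so rows that repeat a pose let the fingers close. It gives the time, the measured TCP pose, the force, the opening and the grip force at its end, in the units of the state.
- manip.read_state(): the state, without advancing time (a new reading comes with each control period).
- manip.capture(name): name is "side" or "top"; returns a dict with "image" (420x560x3 uint8, blue, green, red), "intrinsics" (3x3 intrinsics, pixels), "R" (3x3) and "t" (3): a world point X has camera coordinates R X + t. Camera axes: x right, y down, z forward; pixel columns grow to the right and rows downward; lengths in m; the calibration is good to about 2 mm. A picture is of the moment at which its call begins. There is no depth.
- manip.sign_off(): hands the job in; it is judged then, once.
The state is a dict: "clock": time; "q": joint angles; "joint_vel": joint speeds; "effort": joint torques, N m; "ee_pos": TCP position; "eef_rot": TCP orientation; "contact_force": force on the tool from outside, world axes, zero at the start; "ft_torque": the same for the moment, N m; "grip_width": finger opening in m; "grip_force": force on a finger pad.
Only numpy, scipy, OpenCV 4.12 (cv2) and the standard library are available. Lean on these libraries where they do the work, as an engineer would, in place of code of your own. Each camera call takes 0.05 s, during which the arm holds its last target. There are 200 camera calls.

### The job

The bay now facing the loading track of the test reader is already taken. Turn the carousel by one position, whichever way brings an empty bay in line with the track, let it click there, and then slide the waiting test card along the track fully home into that bay, so that its end is flush with the carousel's rim. Leave the other things on the bench where they are.

Things in the scene. Friction and masses are not known exactly. Their poses are not given: they have to be found in the camera images.
- reader: White rapid-test reader, fixed to the bench: round housing with the carousel (radius 110 mm) on top, a reading head on one side, a loading track on the far side of the carousel from it. Origin on the bench under the carousel's axis; x points from the axis to the reading head, so the track lies along -x.
- track_end (a point): Outer end of the straight aluminium loading track, mid-width, on its bed (34 mm above the bench). The track runs from reader x = -218 mm (here) to -113 mm at the carousel's rim; two side rails 22 mm apart inside, 3.5 mm high. Its bed is level with the bay floors. Axes as reader.
- head (a point): Top centre of the reading head, a fixed white box 75 x 150 mm (reader x, y), 78 mm high. A nose 60 mm wide reaches from it over the carousel to reader x = +70 mm, at heights 66 to 78 mm. Axes as reader.
- carousel (a joint): Carousel angle, rad, counter-clockwise from above positive, no end stops. Sprung detent every 1.047 rad: about 4 N at a stud to leave a position; past half way it snaps on to the next and stays. 0: empty bay_a faces the track; 3.14: empty bay_b does. Starts near 1.05 or 2.09 (a full bay there), settling within a second; an empty bay is one position away: down to 0 or up to 3.14.
- hub (a point): On the carousel's axis at bay floor height (34 mm above the bench); its frame turns with the carousel, bay_a along -x, bay_b along +x. Six radial bays 60 degrees apart, 23 mm wide, walls 6 mm high, flared mouths; a hub of radius 40 mm ends each. The four others hold fixed cards like the loose one, thumb rib at the rim, 18 mm above the floor.
- stud (a point): Top of one of six alike round steel studs to push the carousel round by: 12 mm in diameter, top 60 mm above the bench (26 mm above the bay floors), 75 mm from the axis, midway between bays: at 30, 90, 150, 210, 270, 330 degrees from hub's +x (this one at 30). Axes as hub.
- bay_a (a point): Floor of one empty bay, 75 mm from the carousel's axis: where the card's origin lies when the card is home (card end against the hub at radius 40 mm, thumb rib face flush with the rim at radius 110 mm). Axes as for hub.
- bay_b (a point): The same point of the other empty bay, straight across the hub.
- card: Loose white plastic test card, 70 x 20 x 6 mm, 35 g, lying in the loading track. Origin at the centre of its underside; x along its length, pointing to the carousel. At its outer (-x) end a thumb rib, 6 mm thick, as wide as the card, rises to 18 mm above the underside; pushing on the rib's outer face slides the card along the track.
- bottle: White jar with a cap, 66 mm in diameter, 110 mm high, standing on the bench. Leave it. Origin under its centre.
- cup: Clear sample cup, 60 mm in diameter, 60 mm high, standing on the bench. Leave it. Origin under its centre.
- pipette: Hand pipette lying on the bench, 250 mm long, 26 mm high. Leave it. Origin under it, tip towards its x.

How it is judged:
On the way:
1. the carousel rests in the detent with an empty bay facing the track, the card still outside the rim ((value of joint carousel between -0.06 and 0.06 rad or value of joint carousel between 3.08 and 3.2 rad) and horizontal distance between card and hub above 0.138 m), for 0.2 s.
At the end, for the whole second after the job is handed in: An empty bay faces the track (carousel within 0.06 rad of 0 or 3.14) and the card lies flat in that bay, its origin within 4 mm of the bay's home point (end flush with the rim), in line with the bay within 0.08 rad, at rest (((value of joint carousel between -0.06 and 0.06 rad and distance between card and bay_a below 0.004 m) or (value of joint carousel between 3.08 and 3.2 rad and distance between card and bay_b below 0.004 m)) and angle between the x axis of card and the x axis of hub, either way round below 0.08 rad and angle between card's own z axis and vertical below 0.06 rad and linear speed of card below 0.01 m/s); the robot touches nothing.
It fails at once if the carousel was turned past the neighbouring position (distance of bay_a from where it was at the start of the episode above 0.12 m).
It fails at once if the jar was moved more than 15 mm (distance of bottle from where it was at the start of the episode above 0.015 m).
It fails at once if the cup was moved more than 15 mm (distance of cup from where it was at the start of the episode above 0.015 m).
It fails at once if the pipette was moved more than 15 mm (distance of pipette from where it was at the start of the episode above 0.015 m).
It also fails if it takes over 54 s, if anything falls off the work surface, if the arm or the gripper's body presses on something with over 40 N, if the wrist force passes 120 N, or if a joint passes its speed limit or range.

## Working session

There is one attempt and no reset: what is moved stays moved. The work goes in short steps, Python scripts to look and compute and a shell command to move; the robot and the scene stay as the last step left them, time stands still between calls to the robot, and variables do not carry over. Pictures are saved under pics/ and viewed, at most 10 in all, crops included, and the job is handed in when it is done.

```bash
mkdir -p pics
python3 - <<'E'
from rig import manip
import cv2
s=manip.read_state();print({k:s[k] for k in("clock","ee_pos","eef_rot","contact_force","grip_width")})
for n in("top","side"):
    c=manip.capture(n);cv2.imwrite(f"pics/{n}0.png",c["image"]);print(c["intrinsics"],c["R"],c["t"])
E
```

```text
{'clock': 0.0, 'ee_pos': array([0.29463412, 0.66191594, 0.21778854]), 'eef_rot': array([-8.99167157e-05,  2.07828199e-01,  9.78165051e-01, -7.52101460e-04]), 'contact_force': array([-0.38602204, -0.17899794, -0.70261806]), 'grip_width': 0.0931048351938202}
[[523.32186363   0.         279.34982221]
 [  0.         523.32186363 206.17102617]
 [  0.           0.           1.        ]] [[-0.00876034 -0.99974273  0.02092202]
 [-0.98618858  0.00517713 -0.1655454 ]
 [ 0.1653945  -0.02208329 -0.98598022]] [-0.04740752  0.52467615  1.21835906]
[[390.63280591   0.         278.51342242]
 [  0.         390.63280591 207.00520259]
 [  0.           0.           1.        ]] [[ 0.7929809  -0.60890757 -0.02031913]
 [-0.42879202 -0.53410269 -0.72860944]
 [ 0.4328033   0.58648605 -0.68462794]] [-0.45031269  0.25098914  0.93530086]
```

View pics/top0.png

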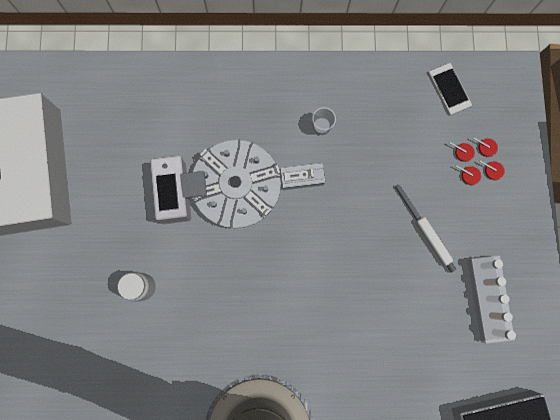

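View pics/side0.png

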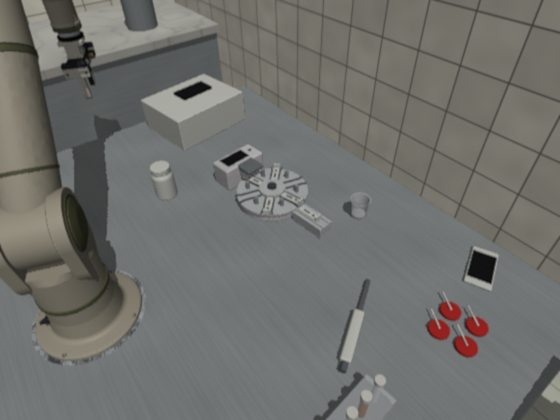

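The top view shows the carousel around (236,182), the head at about (170,190) and the track running right to about (325,175). The cup is at (323,120), the jar at (132,287) and the pipette from (397,187) to (452,268). I'll zoom in on the reader.

```bash
cat > h.py <<'E'
import numpy as np, cv2
from rig import manip
def ray(c,u,v,z):
    K,R,t=map(np.array,(c["intrinsics"],c["R"],c["t"]))
    o=-R.T@t; d=R.T@np.linalg.inv(K)@np.array([u,v,1.]); return o+d*(z-o[2])/d[2]
def pix(c,X):
    p=c["intrinsics"]@(c["R"]@np.array(X)+c["t"]); return p[:2]/p[2]
E
python3 - <<'E'
from h import *
c=manip.capture("top");im=c["image"]
cv2.imwrite("pics/top1.png",cv2.resize(im[125:240,145:335],None,fx=4.2,fy=4.2,interpolation=cv2.INTER_CUBIC))
for u,v in((236,182),):print(ray(c,u,v,.04))
E
```

```text
[0.58528467 0.05389295 0.04      ]
```

View pics/top1.png

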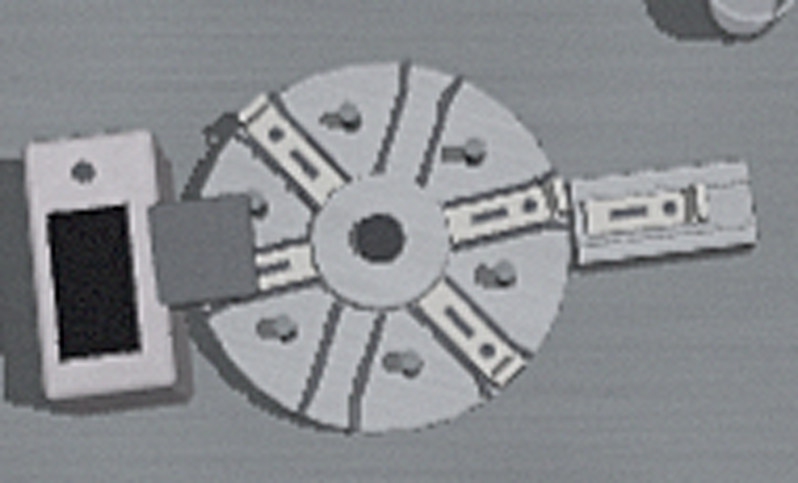

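The zoomed crop shows full bays at the track (500,212), lower right (475,335), upper left (290,150) and under the nose (285,265). The empty bays are at the top (420,125) and bottom (345,365). Top bay to track is clockwise seen from above, so the carousel goes 1.05 → 0. Next I'll measure the axis, the track direction and the card.

Run:
```python
from h import *
c=manip.capture("top");s=manip.capture("side")
P=lambda x,y,z:ray(c,145+(x+.5)/4.2-.5,125+(y+.5)/4.2-.5,z)
st=[P(x,y,.06) for x,y in((350,117),(474,151),(502,272),(408,362),(282,327),(262,203))]
H=np.mean(st,0);print("center",H)
for p in st: d=p-H;print(p,np.hypot(*d[:2]),np.degrees(np.arctan2(d[1],d[0])))
print("hub",P(380,238,.04))
o=(P(747,160,.0375)+P(757,240,.0375))/2; i=(P(568,180,.0375)+P(575,258,.0375))/2
for n,p in(("out",o),("in",i)): d=p-H;print(n,p,np.hypot(*d[:2]),np.degrees(np.arctan2(d[1],d[0])))
for n,p in(("ribtop",P(702,202,.052)),("cardin",P(583,215,.04))): d=p-H;print(n,p,np.hypot(*d[:2]))
print("head", P(92,265,.078),"cam",-np.array(c["R"]).T@c["t"])
# rim circle fit: bright mask
im=c["image"];g=cv2.GaussianBlur(cv2.cvtColor(im,6),(5,5),0)
r=cv2.HoughCircles(cv2.resize(g,None,fx=4,fy=4),cv2.HOUGH_GRADIENT,1,200,param1=100,param2=40,minRadius=160,maxRadius=200);print(r)
for x in r[0]: print(ray(c,x[0]/4,x[1]/4,.038), x[2]/4)
sd=s["image"][130:250,220:345];cv2.imwrite("pics/side1.png",cv2.resize(sd,None,fx=5,fy=5,interpolation=cv2.INTER_CUBIC))
```

```text
center [0.58269492 0.05496602 0.06      ]
[0.65402464 0.0724533  0.06      ] 0.07344204819285065 13.775015127906865
[0.63363707 0.00112843 0.06      ] 0.07411873991560197 -46.5828841829915
[ 0.56262537 -0.01468664  0.06      ] 0.07248640973093995 -106.07367859485946
[0.51098477 0.03865059 0.06      ] 0.0735427653941788 -167.18231144761558
[0.53144051 0.10997164 0.06      ] 0.0751839908075353 132.97817327631236
[0.60345715 0.12227879 0.06      ] 0.07044202721335621 72.85792464147846
hub [0.58707215 0.05610225 0.04      ]
out [ 0.60949406 -0.16087643  0.0375    ] 0.21749978301288653 -82.92233935028204
in [ 0.5985389  -0.05515769  0.0375    ] 0.11125763965361746 -81.81278998890795
ribtop [ 0.60494252 -0.13031164  0.052     ] 0.18660858749952
cardin [ 0.60026112 -0.06181791  0.04      ] 0.11809766138256628
head [0.56404483 0.21452234 0.078     ] cam [ 0.31550444 -0.02320627  1.28912751]
NoneTraceback (most recent call last):
  File "<stdin>", line 15, in <module>
TypeError: 'NoneType' object is not subscriptable
```

```bash
python3 -m jog '[[0,0,-0.26,0,0,0,-1],[0,0,-0.26,0,0,0,-1],[0,0,-0.26,0,0,0,-1],[-0.56,-0.38,-0.26,0,0,0.65,-1],[-0.56,-0.38,-0.26,0,0,0.65,-1],[-0.56,-0.38,-0.26,0,0,0.65,-1],[-0.56,-0.38,-0.26,0,0,0.65,-1],[-0.56,-0.38,-0.26,0,0,0.65,-1],[-0.56,-0.38,-0.26,0,0,0.65,-1],[-0.56,-0.38,-0.26,0,0,0.65,-1],[-0.56,-0.38,-0.26,0,0,0.65,-1],[-0.56,-0.38,-0.26,0,0,0.65,-1]]'
python3 - <<'E'
from h import *
c=manip.capture("top");im=c["image"]
s=manip.capture("side");np.savez("cap1.npz",top=im,side=s["image"])
a=cv2.resize(im[125:240,145:335],None,fx=4.2,fy=4.2,interpolation=cv2.INTER_CUBIC)
cv2.imwrite("pics/top2.png",a)
cv2.imwrite("pics/side1.png",cv2.resize(s["image"][130:250,220:345],None,fx=5,fy=5,interpolation=cv2.INTER_CUBIC))
E
```

```text
clock: 1.45
ee_pos: [0.4737, 0.3744, 0.3488]
eef_rot: [-0.0, 0.66, 0.752, 0.0]
contact_force: [0.1, 0.9, -0.6]
grip_width: 0.0023
grip_force: 0.0
```

View pics/top2.png

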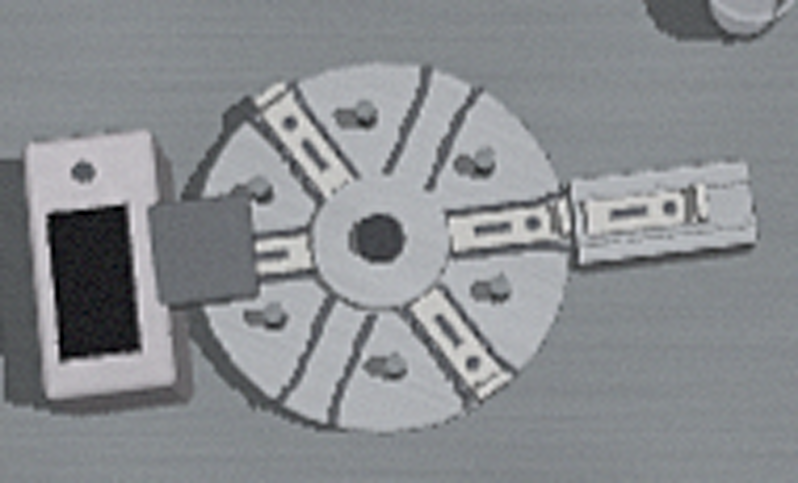

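View pics/side1.png

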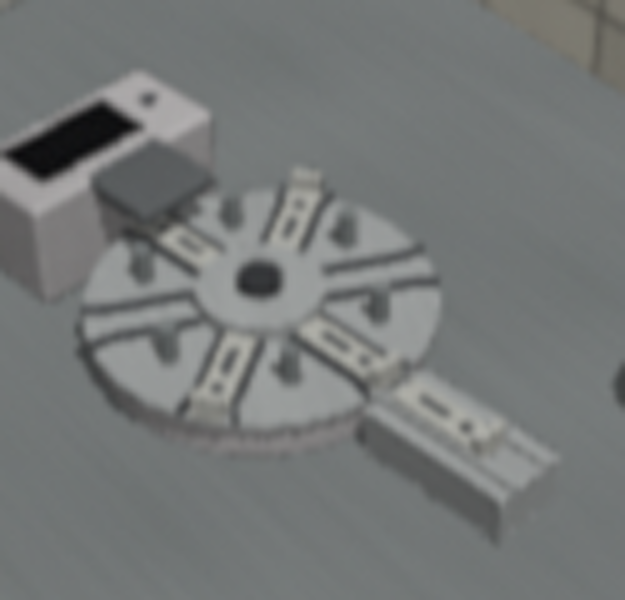

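Now settled: in the top crop the track bay is in line. The stud tops are at about (367,114), (486,160), (502,287), (397,367), (277,317) and (262,188). The side crop shows the same studs at (231,203), (348,217), (379,294), (290,356), (164,337) and (142,252). The loose card's rib is at top (702,202).

Run:
```python
from h import *
c=manip.capture("top");s=manip.capture("side")
P=lambda x,y,z:ray(c,145+(x+.5)/4.2-.5,125+(y+.5)/4.2-.5,z)
S=lambda x,y,z:ray(s,220+(x+.5)/5-.5,130+(y+.5)/5-.5,z)
def rep(n,st):
    H=np.mean(st,0)
    print(n,H.round(4),[(round(float(np.hypot(*(p-H)[:2])),4),round(float(np.degrees(np.arctan2(*(p-H)[1::-1]))),1)) for p in st])
rep("top",[P(x,y,.06) for x,y in((367,114),(486,160),(502,287),(397,367),(277,317),(262,188))])
rep("side",[S(x,y,.06) for x,y in((348,214),(379,290),(290,353),(164,334),(142,249),(231,199))])
print("hub",P(380,238,.04),S(259,281,.04))
print("out mid",(P(747,160,.0375)+P(757,240,.0375))/2,(S(556,458,.0375)+S(500,497,.0375))/2)
print("rib top",P(702,202,.052),S(488,425,.052))
```

```text
top [0.5826 0.0537 0.06  ] [(0.0737, 7.0), (0.075, -52.5), (0.0742, -112.8), (0.075, -173.2), (0.0745, 127.5), (0.0748, 66.6)]
side [0.5819 0.0514 0.06  ] [(0.0769, 7.2), (0.0741, -52.5), (0.076, -113.2), (0.0779, -172.0), (0.0755, 124.8), (0.0737, 67.1)]
hub [0.58707215 0.05610225 0.04      ] [0.59015815 0.06359298 0.04      ]
out mid [ 0.60949406 -0.16087643  0.0375    ] [ 0.60710722 -0.16188148  0.0375    ]
rib top [ 0.60494252 -0.13031164  0.052     ] [ 0.60687213 -0.12780691  0.052     ]
```

```bash
python3 -m jog '[[-0.61,0.285,0.3,0,0,0,-1],[-0.61,0.285,0.3,0,0,0,-1],[-0.61,0.285,0.3,0,0,0,-1],[-0.61,0.285,0.3,0,0,0,-1],[-0.61,0.285,0.3,0,0,0,-1],[-0.61,0.285,0.3,0,0,0,-1],[-0.61,0.285,0.3,0,0,0,-1],[-0.61,0.285,0.3,0,0,0,-1],[-0.61,0.285,0.4,0,0,0,-1],[-0.61,0.285,0.5,0,0,0,-1],[-0.61,0.285,0.55,0,0,0,-1],[-0.61,0.285,0.57,0,0,0,-1]]'
python3 - <<'E'
from h import *
c=manip.capture("top")
cv2.imwrite("pics/top3.png",cv2.resize(c["image"][125:240,145:335],None,fx=4.2,fy=4.2,interpolation=cv2.INTER_CUBIC))
s=manip.capture("side")
cv2.imwrite("pics/side3.png",cv2.resize(s["image"][130:250,220:345],None,fx=5,fy=5,interpolation=cv2.INTER_CUBIC))
E
```

```text
clock: 2.85
ee_pos: [0.6528, 0.0927, 0.0606]
eef_rot: [-0.002, 0.658, 0.753, -0.001]
contact_force: [1.3, 0.4, -0.7]
grip_width: 0.0006
grip_force: 0.0
```

View pics/side3.png

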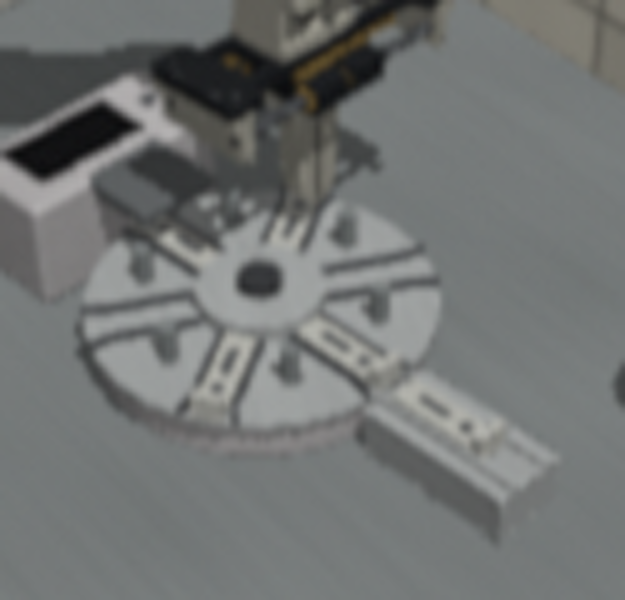

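The fingertip is at side crop (305,205), between the full card and the next stud, and clear of both. Now lower it and start pushing.

```bash
python3 -m jog '[[-0.004,-0.004,0.02,0,0,0,-1],[-0.008,-0.004,0.036,0,0,0,-1],[-0.012,-0.004,0.036,0,0,0,-1],[-0.024,-0.004,0.036,0,0,0,-1],[-0.036,-0.004,0.036,0,0,0,-1],[-0.048,-0.005,0.036,0,0,0,-1],[-0.06,-0.007,0.036,0,0,0,-1],[-0.072,-0.01,0.036,0,0,0,-1],[-0.084,-0.014,0.036,0,0,0,-1],[-0.092,-0.018,0.036,0,0,0,-1]]'
```

```text
clock: 3.95
ee_pos: [0.6533, 0.0454, 0.0463]
eef_rot: [0.001, 0.659, 0.752, 0.002]
contact_force: [3.3, 4.9, -1.2]
grip_width: 0.0
grip_force: 2.3
```

Contact is about 5 N, as the detent should give. I'll push on past half way.

```bash
python3 -m jog '[[-0.008,-0.006,0,0,0,0,-1],[-0.016,-0.012,0,0,0,0,-1],[-0.024,-0.018,0,0,0,0,-1],[-0.032,-0.024,0,0,0,0,-1],[-0.036,-0.03,0,0,0,0,-1],[-0.036,-0.03,0,0,0,0,-1],[-0.036,-0.03,0,0,0,0,-1],[-0.036,-0.03,0,0,0,0,-1],[-0.036,-0.03,0,0,0,0,-1],[-0.036,-0.03,0,0,0,0,-1]]'
python3 - <<'E'
from h import *
c=manip.capture("top")
cv2.imwrite("pics/top4.png",cv2.resize(c["image"][125:240,145:335],None,fx=4.2,fy=4.2,interpolation=cv2.INTER_CUBIC))
s=manip.capture("side")
cv2.imwrite("pics/side4.png",cv2.resize(s["image"][130:250,220:345],None,fx=5,fy=5,interpolation=cv2.INTER_CUBIC))
E
```

```text
clock: 4.95
ee_pos: [0.6391, 0.0247, 0.0456]
eef_rot: [-0.0, 0.659, 0.752, -0.0]
contact_force: [-1.0, 0.5, -0.1]
grip_width: 0.0004
grip_force: 0.0
```

View pics/side4.png

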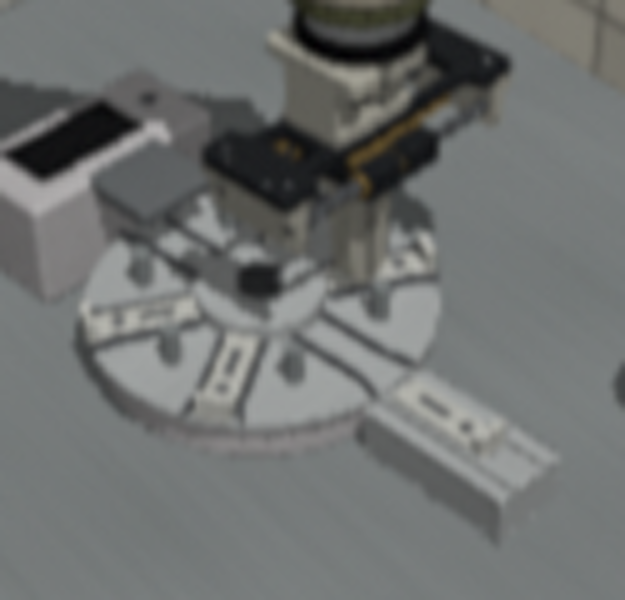

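The carousel snapped over: an empty bay at crop (350,345) is now in line with the track, and the card is still outside. Now lift, and drop behind the rib.

```bash
python3 -m jog '[[0.01,0,-0.06,0,0,0,-1],[0.01,0,-0.12,0,0,0,-1],[-0.346,-0.109,-0.12,0,0,0,-1],[-0.346,-0.109,-0.12,0,0,0,-1],[-0.346,-0.109,-0.12,0,0,0,-1],[-0.346,-0.109,-0.12,0,0,0,-1],[-0.346,-0.109,-0.12,0,0,0,-1],[-0.346,-0.109,-0.12,0,0,0,-1],[-0.346,-0.109,-0.06,0,0,0,-1],[-0.346,-0.109,-0.03,0,0,0,-1],[-0.346,-0.109,0.004,0,0,0,-1],[-0.346,-0.109,0.004,0,0,0,-1]]'
python3 - <<'E'
from h import *
c=manip.capture("top")
cv2.imwrite("pics/top5.png",cv2.resize(c["image"][125:240,145:335],None,fx=4.2,fy=4.2,interpolation=cv2.INTER_CUBIC))
s=manip.capture("side")
cv2.imwrite("pics/side5.png",cv2.resize(s["image"][130:250,220:345],None,fx=5,fy=5,interpolation=cv2.INTER_CUBIC))
E
```

```text
clock: 6.25
ee_pos: [0.6065, -0.1521, 0.0414]
eef_rot: [-0.002, 0.659, 0.753, -0.001]
contact_force: [0.6, 0.2, 0.2]
grip_width: 0.0006
grip_force: 0.0
```

View pics/side5.png

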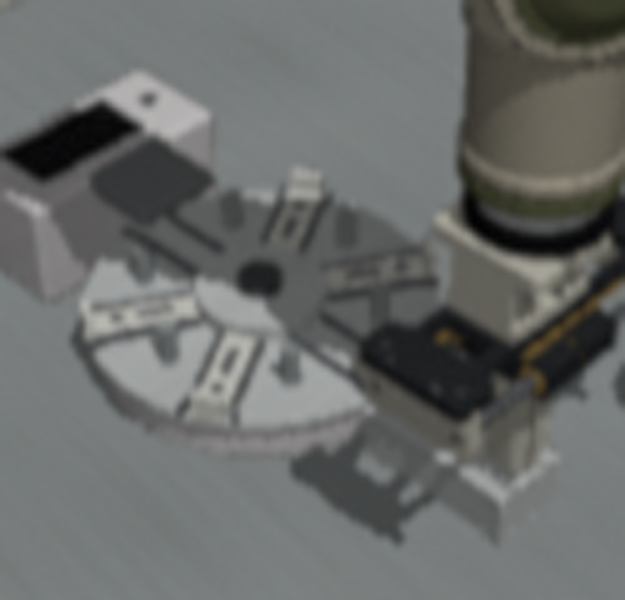

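The closed fingers stand on the outer end of the track, behind the rib. Push the card in, about 78 mm first.

```bash
python3 -m jog '[[0.014,0,0,0,0,0,-1],[0.028,0,0,0,0,0,-1],[0.042,0,0,0,0,0,-1],[0.056,0,0,0,0,0,-1],[0.07,0,0,0,0,0,-1],[0.084,0,0,0,0,0,-1],[0.098,0,0,0,0,0,-1],[0.112,0,0,0,0,0,-1],[0.126,0,0,0,0,0,-1],[0.14,0,0,0,0,0,-1],[0.154,0,0,0,0,0,-1],[0.158,0,0,0,0,0,-1]]'
python3 -m jog '[[0.004,0,0,0,0,0,-1],[0.006,0,0,0,0,0,-1],[0.008,0,0,0,0,0,-1],[0.008,0,0,0,0,0,-1]]'
```

```text
clock: 7.55
ee_pos: [0.5971, -0.0746, 0.0436]
eef_rot: [-0.0, 0.659, 0.752, 0.0]
contact_force: [0.8, -0.5, -0.1]
grip_width: 0.0007
grip_force: 0.1
clock: 7.95
ee_pos: [0.5967, -0.0719, 0.0436]
eef_rot: [-0.0, 0.659, 0.752, -0.0]
contact_force: [0.3, -0.4, 1.5]
grip_width: 0.0007
grip_force: 0.0
```

```bash
python3 -m jog '[[0.003,0,0,0,0,0,-1],[0.006,0,0,0,0,0,-1],[0.009,0,0,0,0,0,-1],[0.009,0,0,0,0,0,-1]]'
python3 -m jog '[[0.003,0,0,0,0,0,-1],[0.005,0,0,0,0,0,-1],[0.005,0,0,0,0,0,-1]]'
```

```text
clock: 8.35
ee_pos: [0.5962, -0.067, 0.0436]
eef_rot: [-0.0, 0.659, 0.752, 0.0]
contact_force: [0.6, 0.7, -0.4]
grip_width: 0.0002
grip_force: 0.0
clock: 8.65
ee_pos: [0.5958, -0.0646, 0.0436]
eef_rot: [-0.0, 0.659, 0.752, 0.0]
contact_force: [0.9, 0.1, -0.2]
grip_width: 0.0005
grip_force: 0.0
```

```bash
python3 -m jog '[[0.002,0,0,0,0,0,-1],[0.003,0,0,0,0,0,-1],[0.003,0,0,0,0,0,-1]]'
python3 -m jog '[[0.002,0,0,0,0,0,-1],[0.003,0,0,0,0,0,-1],[0.003,0,0,0,0,0,-1]]'
```

```text
clock: 8.95
ee_pos: [0.5959, -0.0639, 0.0437]
eef_rot: [0.0, 0.659, 0.752, -0.0]
contact_force: [0.6, -2.0, -0.5]
grip_width: 0.0006
grip_force: 1.4
clock: 9.25
ee_pos: [0.5958, -0.0638, 0.0439]
eef_rot: [0.001, 0.66, 0.751, -0.0]
contact_force: [1.1, -6.6, 0.6]
grip_width: 0.0007
grip_force: 3.4
```

The card stopped hard at r = 0.1176 m, against 0.1175 expected, so it is home. Back off, lift and check.

```bash
python3 -m jog '[[-0.01,0,0,0,0,0,-1],[-0.04,0,0,0,0,0,-1],[-0.04,0,-0.1,0,0,0,-1],[-0.04,0,-0.2,0,0,0,-1],[-0.04,0,-0.3,0,0,0,-1],[-0.3,-0.1,-0.3,0,0,0,-1],[-0.3,-0.1,-0.3,0,0,0,-1],[-0.3,-0.1,-0.3,0,0,0,-1],[-0.3,-0.1,-0.3,0,0,0,-1],[-0.3,-0.1,-0.3,0,0,0,-1],[-0.3,-0.1,-0.3,0,0,0,-1],[-0.3,-0.1,-0.3,0,0,0,-1]]'
python3 - <<'E'
from h import *
c=manip.capture("top");s=manip.capture("side")
a=cv2.resize(c["image"][125:240,190:335],None,fx=2.7,fy=2.7,interpolation=cv2.INTER_CUBIC)
b=cv2.resize(s["image"][150:250,230:330],None,fx=4,fy=4,interpolation=cv2.INTER_CUBIC)
o=np.zeros((400,800,3),np.uint8);o[:a.shape[0],:a.shape[1]]=a;o[:,400:]=b;cv2.imwrite("pics/fin.png",o)
E
```

```text
clock: 10.45
ee_pos: [0.5659, -0.2157, 0.1934]
eef_rot: [-0.0, 0.658, 0.753, 0.0]
contact_force: [0.0, 0.4, 0.6]
grip_width: 0.0006
grip_force: 0.0
```

View pics/fin.png

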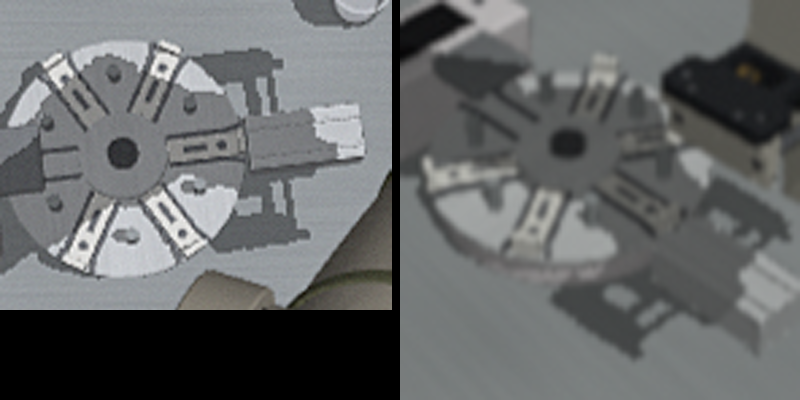

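The card sits in the bay at the track, at top crop (205,147). Its rib is at the rim like those of the other cards, and the track is empty. Handing in.

```bash
python3 -c "
from rig import manip
print(manip.sign_off())"
```

```text
the job is handed in; nothing more can be done
None
```

I turned the carousel one position clockwise so an empty bay clicked in line with the track, slid the card fully home with its rib at the rim, and handed the job in at about 10.5 s; the hand-in returned no verdict.

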